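Open the ratchet pail stop on the wash bench

ROBOT

A 6-joint arm with a two-finger parallel gripper is mounted at the origin on the work surface. World frame = base frame: x ahead of the robot, y to its left, z up, the work surface at z = 0. Lengths are in mm, angles in degrees, forces in N, time in s.
With the tool pointing down it reaches from about 300 to 850 mm from the base axis. Payload 4.2 kg.
Tool frame: the origin (TCP) lies midway between the tips of the shut fingers; the grasp point (between the pads) lies env.grip_depth behind it (env.grip_depth is the distance from the TCP to the grasp point, in mm); z points along the fingers, y is the direction in which the jaws open and shut (so a half turn about z gives the same grasp; the last joint's range is limited). The gripper opens to 91 mm and grips with 3 to 60 N. Pads are 32 mm wide; open, the fingers measure 118 mm over their backs; the gripper's body (76 mm by 178 mm) begins 60 mm behind the grasp point.
Start: joints at [72.021, 18.312, 89.639, -0, 72.044, -1.146], TCP at [166.517, 550.377, 213.976] pointing down, gripper open.
Joint ranges: [-177.97, 177.97], [-48.28, 115.42], [12.27, 149.76], [-77.06, 257.06], [2.81, 150.46], [-146.56, 146.56]. Speed limits (degrees/s): [147.25, 147.25, 180, 180, 180, 180].

INTERFACE

Orientations are given as [roll, pitch, yaw] about the fixed x, y, z axes, in that order (R = Rz(yaw) Ry(pitch) Rx(roll)).
In Python, from workcell import env, cams, spotter gives the robot as it stands.
- The arm moves only by the tool apply_moves, never from a script. Its argument "plan" is a list of rows, each an object with "jaw": the closure, from 0 (fully open) to 1 (shut); "delta_pos": the shift along the tool's x, y, z in mm, a list of three; "spin": the turn about the tool's z in rad. In form: [{"jaw": jaw, "delta_pos": [dx, dy, dz], "spin": spin}, ...]. A call has exactly 8 rows; each row is the pose to reach, as a shift and turn from the pose measured when the call began, along the tool's axes at that moment; what a row does not reach only later rows make up. A row lasts 1/8 s, in which the tool goes at most 62.5 mm and 10.7 degrees, less where a joint would pass 70% of its speed; a pose out of reach is approached as far as the arm can. A call with a gripper value outside its range is refused whole. The fingers move at their own pace and stop on an object; "squeeze" is the grip in N (left out, the last holds). Time passes only in rows, so rows that repeat a pose let the fingers close, or fill a call up. It gives the time, the measured TCP pose, the force and the opening at its end, in the units of the state.
- env.state(): the state, without advancing time (a new reading comes with each control period).
- cams.grab_frame(name): name is "scene" or "side" or "wrist"; returns the picture (420x560x3 uint8, red, green, blue); there is no depth.
- cams.calibration(name): a dict with "camera_matrix" (3x3 intrinsics, pixels), "rvec" (rotation vector, rad) and "tvec" (3), from world to camera coordinates, as OpenCV has them. Camera axes: x right, y down, z forward; pixel columns grow to the right and rows downward; lengths in mm; the calibration is good to about 2 mm. A picture is of the moment at which its call begins: read the wrist's pose just before it. calibration takes no time and is no camera call; for the wrist camera it gives the pose at the moment of the call.
- env.job_done(): hands the job in, once; it reports no verdict.
Trained networks look in the newest picture that a camera, given by its name, has taken for a name from the list of things; names that differ only in an ending like _2 or _b are one class to them, and where a whole thing is asked for, a point or a joint stands for the part that bears it (a point fixed in the world has none). Each returns a list of dicts, best first, with "confidence" (0 to 1); they miss things now and then, are a little off and sometimes report something else, mostly with a low value. They report only what shows in the picture. A call takes as long as a camera call.
- spotter.masks_of(camera, target): "region" (420x560 bool, what is visible of it) and "extent" ([left, top, right, bottom] in pixels, round what is visible of it).
The state is a dict: "time_s": time; "qpos": joint angles; "qvel": joint speeds; "effort": joint torques, N m; "ee_pos": TCP position; "ee_rot": TCP orientation; "force": force on the tool from outside, world axes, zero at the start; "torque": the same for the moment, N m; "gripper_width": finger opening in mm.
Only numpy, scipy, OpenCV 4.12 (cv2) and the standard library are available. Lean on these libraries where they do the work, as an engineer would, in place of code of your own. Each camera call takes 0.05 s, during which the arm holds its last target.

TASK

The jaw of the pail stop on the wash bench is run in too far for the pail to fit. With the fingertips press down the orange ratchet release on the jaw, keep it down and push the jaw back along its bar, away from the blue fence, until it is against the red end block; then let go so that the release springs up again. Nothing is to be picked up: leave the pail, brush, dipper and soap where they are.

Things in the scene. Friction and masses are not known exactly. Their poses are not given: they have to be found in the camera images.
- clamp: The pail stop, fixed to the bench: a level toothed steel bar, 24 mm wide, top 54 above the bench. Origin on the bench (z = 0) below the bar; y runs along the bar from blue fence to red end block, z up. Fence: plate 100 wide, 99 high, inner face at y = -152. End block: 70 wide, 60 high, face at y = +165, its foot ends at y = +205. Position and yaw vary.
- stop_face (a point): Middle of the red end block's face that the jaw comes to rest against; on the bar's axis, 44 above the bench. Axes as the clamp's.
- jaw (a joint): The grey jaw's place along the bar, m: 0 nearest the fence, 0.210 against the end block (clamp's +y). Starts at 0 to 0.09. With the release up, 8 mm teeth under the bar stop it going back (it may give 8 mm first), though it clicks towards the fence; with the release 6 mm down it slides either way against about 3 N and stays where left. Last tooth at 0.182.
- release (a joint): How far the orange release is down, m: 0 fully up, 0.008 on its hard stop. A spring lifts it: 2 N at the top, 6 N at the bottom. It moves straight down and travels with the jaw. With its pawl on the slope of a tooth it can rest up to 5 mm down at the start; at the end block it is free to rise fully.
- release_top (a point): Centre of the top of the orange release pad, moving with it: flat, 50 x 50 mm, top 77 above the bench when up, 69 when fully down. Axes as the clamp's. It lies between two grey uprights of the jaw, both 99 high: the jaw plate (100 wide, 12 thick, its near face 30 from the pad's centre at -y) and the thumb ledge (at +y). Open to either side (x).
- ledge (a point): On the face of the thumb ledge that looks over the pad (-y), 85 above the bench: the face to push against with the fingertips while they hold the pad down. Ledge 64 mm wide (x), 16 thick, top 99 above the bench; this face is 29 from the pad's centre in the clamp's +y. Axes as the clamp's.
- pail: Empty blue plastic pail, 170 across the rim, 136 across the foot, 150 high, wire handle folded down (reaching 95 from the centre on its +x side), 0.3 kg, loose. Origin: centre of the underside. Bystander.
- brush: Scrub brush with green soft-grip bow handle, bristles down, 170 long (its x), 55 wide, 72 high, loose. Origin: centre of the underside. Bystander; brush, dipper and soap change places.
- dipper: Pink dipper: cup 112 across the rim, 75 high, with a flat handle near the rim reaching 165 from the cup's centre along its x, loose. Origin: centre of the cup's underside. Bystander.
- soap: Cream soap bar 88 x 56 x 28, lying flat, loose. Origin: centre of the underside. Bystander.

How it is judged:
By the outcome, as a careful person would: the job done as asked, in the order asked, and still so for the second after the job is handed in, with the robot touching nothing.
It also fails if it takes over 35 s, if anything falls off the work surface, if the arm or the gripper's body presses on something with over 40 N, if the wrist force passes 120 N, or if a joint passes its speed limit or range.

## Working session

There is one attempt and no reset: what is moved stays moved. The work goes in short steps, Python scripts to look and compute and a tool call to move; the robot and the scene stay as the last step left them, time stands still between calls to the robot, and variables do not carry over. Pictures are saved under pics/ and viewed, and the job is handed in when it is done.

Besides the shell and the picture viewer there is one more tool, called after "Emit:" as a command line: name --argument value ..., lists and objects as JSON in quotes. apply_moves: Moves the arm, as the interface text tells. Its arguments: {"type":"object","properties":{"plan":{"type":"array"},"squeeze":{"type":"number"}},"required":["plan"]}

```bash
mkdir -p pics; ls
python3 - <<'E'
from workcell import env,cams,spotter
import cv2,numpy as np
print(env.state(), env.grip_depth)
for c in ["scene","side"]:
    im=cams.grab_frame(c); cv2.imwrite(f"pics/{c}0.png",im[:,:,::-1])
    for t in ["release","jaw","clamp"]:
        for m in spotter.masks_of(c,t)[:2]: 
            r=m["region"]; ys,xs=np.nonzero(r); print(c,t,m["confidence"],m["extent"],xs.mean(),ys.mean(),r.sum())
    k=cams.calibration(c); print({a:np.array(b).round(4).tolist() for a,b in k.items()})
E
```

```text
pics
{'time_s': 0.0, 'qpos': array([ 7.20193395e+01,  1.83493695e+01,  8.97075805e+01,  3.22339149e-04,
        7.20444094e+01, -1.14547435e+00]), 'qvel': array([-0.03501763, -0.02292747,  0.01156911, -0.00484538,  0.01551923,
       -0.08445886]), 'effort': array([-2.03856485e-03, -4.12465882e+01, -2.31970561e+01,  7.24381255e-02,
        4.56136640e-02, -1.37262928e-04]), 'ee_pos': array([166.3632467 , 549.86139265, 213.13510782]), 'ee_rot': array([-1.79898667e+02, -2.33267279e-03,  1.63164712e+02]), 'force': array([ 0.60581727, -0.64551064,  0.07627578]), 'torque': array([ 0.04864415, -0.03639072, -0.0425501 ]), 'gripper_width': 91.41610129037626} 18.8
scene release 0.43 [242.2, 211.3, 253.9, 218.3] 247.19266055045873 214.1743119266055 109
scene jaw 0.61 [120.6, 263.4, 183.6, 299.6] 150.84357084357083 279.07207207207205 1221
scene jaw 0.6 [226.6, 198.4, 261.9, 241.7] 246.99146341463415 217.29146341463414 820
scene clamp 0.7 [217.9, 167.2, 294.6, 259.4] 249.58807482462979 218.10444271239282 2566
scene clamp 0.53 [278.8, 214.1, 345.3, 270.6] 319.43048469387753 244.18112244897958 1568
{'camera_matrix': [[449.9458, 0.0, 280.515], [0.0, 449.9458, 211.9583], [0.0, 0.0, 1.0]], 'rvec': [2.2805, 0.6465, -0.2578], 'tvec': [-531.121, -166.676, 1648.0789]}
side jaw 0.64 [292.1, 172.1, 332.6, 215.3] 311.5860585197935 188.90963855421685 1162
side clamp 0.71 [287.0, 160.6, 336.8, 296.8] 312.607250755287 224.1108761329305 3310
{'camera_matrix': [[512.3611, 0.0, 280.2709], [0.0, 512.3611, 209.5422], [0.0, 0.0, 1.0]], 'rvec': [0.281, -2.8687, 1.0823], 'tvec': [599.6665, 111.3527, 1347.9348]}
```

View pics/scene0.png

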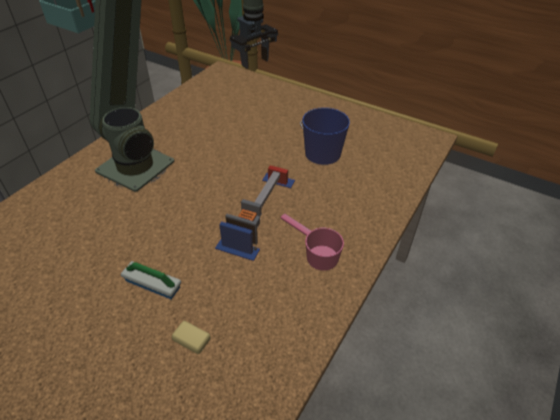

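View pics/side0.png

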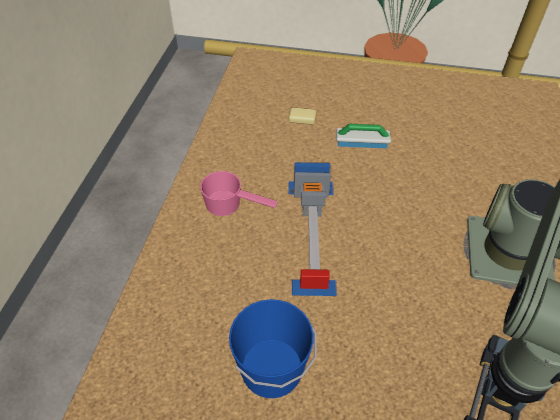

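Run:
```python
import cv2
a=cv2.imread('pics/scene0.png')[150:280,190:320]; b=cv2.imread('pics/side0.png')[150:310,260:360]
cv2.imwrite('pics/s0c.png',cv2.resize(a,None,fx=4.5,fy=4.5,interpolation=cv2.INTER_CUBIC))
cv2.imwrite('pics/d0c.png',cv2.resize(b,None,fx=3.7,fy=3.7,interpolation=cv2.INTER_CUBIC))
```

```text
(no output)
```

View pics/s0c.png

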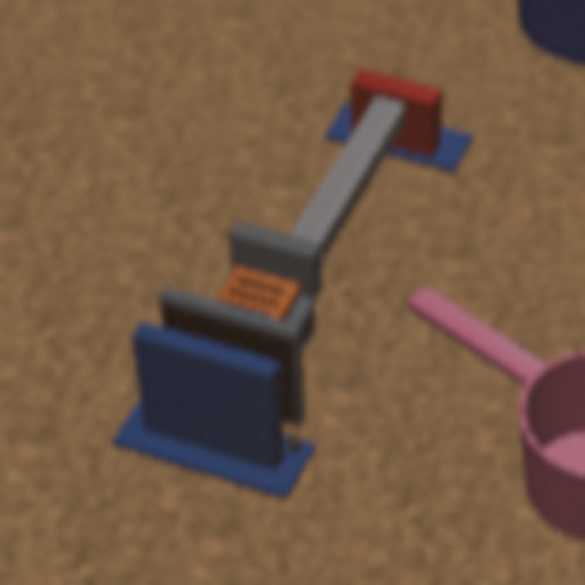

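View pics/d0c.png

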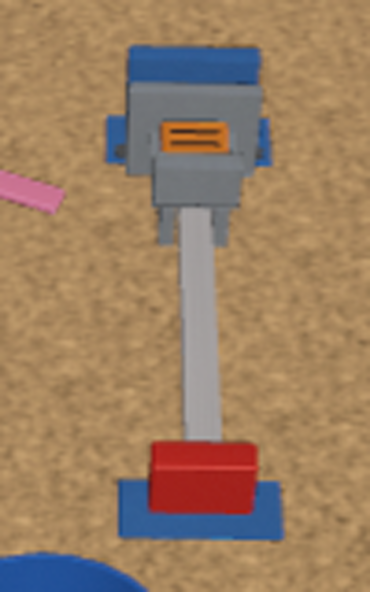

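```bash
cat > fit.py <<'E'
from workcell import env,cams,spotter
import cv2,numpy as np
from scipy.optimize import least_squares
C={c:cams.calibration(c) for c in ["scene","side"]}
def proj(c,P):
    k=C[c]; return cv2.projectPoints(np.array(P,float).reshape(-1,3),np.array(k["rvec"]),np.array(k["tvec"]),np.array(k["camera_matrix"]),None)[0].reshape(-1,2)
def s(u,v): return ((u+.5)/4.5-.5+190,(v+.5)/4.5-.5+150)
def d(u,v): return ((u+.5)/3.7-.5+260,(v+.5)/3.7-.5+150)
# (cam, px, x, y, z, moves-with-jaw)
O=[("side",d(152,445),35,165,60,0),("side",d(257,445),-35,165,60,0),
("scene",s(437,105),35,165,60,0),("scene",s(355,85),-35,165,60,0),
("side",d(130,84),50,-42,99,1),("side",d(262,86),-50,-42,99,1),
("side",d(154,155),32,29,99,1),("side",d(242,155),-32,29,99,1),
("scene",s(162,291),-50,-42,99,1),
("scene",s(233,235),-32,29,99,1),("scene",s(318,258),32,29,99,1),
("side",d(130,80),50,-152,99,0),("side",d(259,80),-50,-152,99,0)]
def pt(p,o):
    x,y,th,j=p; a=o[2];b=o[3]+o[5]*j; 
    return [x+a*np.cos(th)-b*np.sin(th),y+a*np.sin(th)+b*np.cos(th),o[4]]
def res(p,U=O[:11]): return np.concatenate([proj(o[0],pt(p,o))[0]-o[1] for o in U])
if __name__=="__main__":
    best=min((least_squares(res,[500,0,t,-50],loss="soft_l1") for t in np.arange(0,6.28,.7)),key=lambda r:r.cost)
    p=best.x; print(p.round(3),np.degrees(p[2]),best.cost); print(res(p).reshape(-1,2).round(1).tolist())
    for n,o in dict(pad=(0,0,0,0,77,1),ledge=(0,0,0,29,85,1),stop=(0,0,0,165,44,0),fence=(0,0,0,-152,99,0)).items(): print(n,np.round(pt(p,o),1))
E
python3 fit.py
```

```text
[517.737  34.853  -6.105 -86.521] -349.809579604421 2.812542548371202
[[-0.7, -0.5], [0.0, -0.1], [0.1, -0.7], [-0.6, -1.1], [-0.8, -0.2], [0.1, -0.2], [-0.4, -0.4], [0.1, -0.0], [-0.2, 0.0], [-0.4, -1.2], [-0.1, -1.0]]
pad [533.  -50.3  77. ]
ledge [527.9 -21.8  85. ]
stop [488.5 197.3  44. ]
fence [ 544.6 -114.7   99. ]
```

```bash
cat > h.py <<'E'
from workcell import env
import numpy as np
from scipy.spatial.transform import Rotation as R
P=np.array([517.74,34.85]); TH=np.radians(10.19); PAD=-86.5
def loc(x,y,z): return np.array([P[0]+x*np.cos(TH)-y*np.sin(TH),P[1]+x*np.sin(TH)+y*np.cos(TH),z])
def toloc(w):
    a,b=np.array(w[:2])-P; return np.array([a*np.cos(TH)+b*np.sin(TH),-a*np.sin(TH)+b*np.cos(TH),w[2]])
def delta(target,yaw=100.2):
    s=env.state(); r=R.from_euler('xyz',s['ee_rot'],degrees=True)
    sp=-((yaw-s['ee_rot'][2]+180)%360-180)
    return r.inv().apply(np.array(target)-s['ee_pos']).round(1).tolist(), round(np.radians(sp),3)
def show():
    s=env.state(); print('t',round(s['time_s'],2),'loc',toloc(s['ee_pos']).round(1),'rot',s['ee_rot'].round(1),'F',s['force'].round(1),'w',round(s['gripper_width'],1))
E
python3 - <<'E'
from h import *; from fit import *
def back(c,u,v,z):
    k=C[c];Rm=cv2.Rodrigues(np.array(k["rvec"]))[0];o=-Rm.T@np.array(k["tvec"]).ravel();d=Rm.T@np.linalg.inv(np.array(k["camera_matrix"]))@[u,v,1];return o+d*(z-o[2])/d[2]
w=back("side",272,338,150);print(w,toloc(w)); w=back("side",221,180,75);print('dipper',w,toloc(w))
w=back("side",276,204,65);print('dipper handle end',w,toloc(w))
print(delta(loc(0,PAD,150)))
show()
E
```

```text
[542.87470912 438.57835244 150.        ] [ 96.1630259  392.91348744 150.        ]
dipper [785.07851356 -36.84037418  75.        ] [ 250.43869303 -117.85521465   75.        ]
dipper handle end [620.75820166  11.63231427  65.        ] [ 97.28573449 -41.07671688  65.        ]
([-524.7, -468.7, 63.9], np.float64(1.099))
t 0.4 loc [-254.5  569.5  213.9] rot [-180.     0.   163.2] F [0.7 0.5 0.3] w 91.4
```

Emit:
apply_moves --plan '[{"jaw":1,"delta_pos":[-35,-31,0],"spin":0.12},{"jaw":1,"delta_pos":[-70,-63,0],"spin":0.26},{"jaw":1,"delta_pos":[-110,-98,0],"spin":0.4},{"jaw":1,"delta_pos":[-150,-134,0],"spin":0.54},{"jaw":1,"delta_pos":[-190,-170,0],"spin":0.68},{"jaw":1,"delta_pos":[-230,-205,0],"spin":0.82},{"jaw":1,"delta_pos":[-270,-241,0],"spin":0.96},{"jaw":1,"delta_pos":[-310,-277,0],"spin":1.1}]' --squeeze 20

```text
time_s: 1.4
ee_pos: [383.8, 193.9, 214.2]
ee_rot: [179.9, -0.0, 99.9]
force: [0.5, -0.2, 0.0]
gripper_width: 13.9
```

Run:
```python
from h import *
show(); print(delta(loc(0,PAD-40,190)), delta(loc(0,PAD+1,150)))
```

```text
t 1.4 loc [-103.7  180.3  214.2] rot [179.9  -0.   99.9] F [ 0.5 -0.2  0. ] w 13.9
([-306.2, 105.3, 24.3], np.float64(-0.005)) ([-265.2, 105.1, 64.3], np.float64(-0.005))
```

Emit:
apply_moves --plan '[{"jaw":1,"delta_pos":[-40,16,0],"spin":0},{"jaw":1,"delta_pos":[-85,34,5],"spin":0},{"jaw":1,"delta_pos":[-130,52,10],"spin":0},{"jaw":1,"delta_pos":[-175,70,15],"spin":0},{"jaw":1,"delta_pos":[-220,88,20],"spin":0},{"jaw":1,"delta_pos":[-265,105,24],"spin":-0.005},{"jaw":1,"delta_pos":[-265,105,24],"spin":-0.005},{"jaw":1,"delta_pos":[-265,105,24],"spin":-0.005}]'

```text
time_s: 2.4
ee_pos: [532.2, -48.8, 190.1]
ee_rot: [180.0, -0.1, 100.1]
force: [-0.3, 0.2, -0.0]
gripper_width: 0.3
```

Run:
```python
from h import *
from workcell import cams,spotter
import cv2
show(); k=cams.calibration("wrist"); im=cams.grab_frame("wrist"); cv2.imwrite("pics/w1.png",im[:,:,::-1])
np.savez("w1.npz",K=k["camera_matrix"],r=k["rvec"],t=k["tvec"])
kr=cv2.Rodrigues(np.array(k["rvec"]))[0]; print("cam loc",toloc(-kr.T@np.array(k["tvec"]).ravel()))
def pj(*a): return cv2.projectPoints(loc(*a).reshape(1,3),np.array(k["rvec"]),np.array(k["tvec"]),np.array(k["camera_matrix"]),None)[0].ravel().round(1)
for n,a in dict(padc=(0,PAD,77),pL1=(-25,PAD+25,77),pL2=(25,PAD+25,77),p3=(25,PAD-25,77),p4=(-25,PAD-25,77),led1=(-32,PAD+29,99),led2=(32,PAD+29,99),jp1=(-50,PAD-30,99),jp2=(50,PAD-30,99)).items(): print(n,pj(*a))
```

```text
t 2.4 loc [ -0.5 -84.9 190.1] rot [ 1.800e+02 -1.000e-01  1.001e+02] F [-0.3  0.2 -0. ] w 0.3
cam loc [  0.99184077 -14.04419563 361.43587645]
padc [278.  208.7]
pL1 [251.6 183.1]
pL2 [304.5 183.1]
p3 [303.4 233.3]
p4 [252.7 233.3]
led1 [241.2 182.7]
led2 [314.7 182.7]
jp1 [223.7 246.2]
jp2 [332.4 246.2]
```

View pics/w1.png

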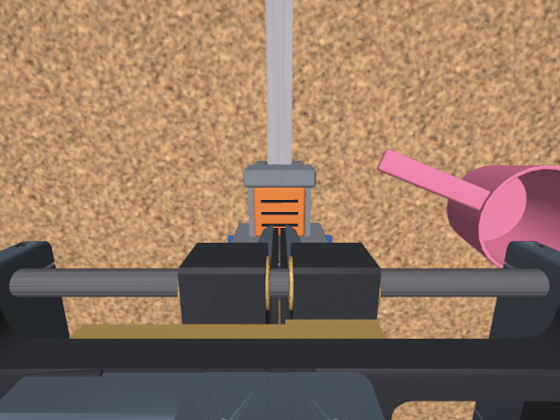

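Run:
```python
import cv2
a=cv2.imread('pics/w1.png')[150:260,210:350]
cv2.imwrite('pics/w1c.png',cv2.resize(a,None,fx=5,fy=5,interpolation=cv2.INTER_CUBIC))
```

```text
(no output)
```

View pics/w1c.png

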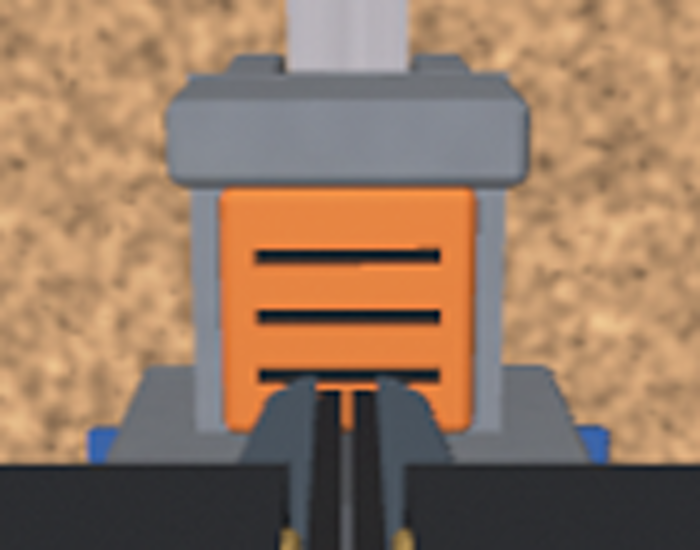

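Emit:
apply_moves --plan '[{"jaw":1,"delta_pos":[-3,0.5,20],"spin":0},{"jaw":1,"delta_pos":[-3,0.5,45],"spin":0},{"jaw":1,"delta_pos":[-3,0.5,70],"spin":0},{"jaw":1,"delta_pos":[-3,0.5,85],"spin":0},{"jaw":1,"delta_pos":[-3,0.5,97],"spin":0},{"jaw":1,"delta_pos":[-3,0.5,107],"spin":0},{"jaw":1,"delta_pos":[-3,0.5,110],"spin":0},{"jaw":1,"delta_pos":[-3,0.5,110],"spin":0}]'

```text
time_s: 3.45
ee_pos: [533.4, -51.2, 80.4]
ee_rot: [180.0, -0.0, 100.2]
force: [0.3, -0.2, 0.2]
gripper_width: 0.2
```

Run:
```python
from h import *
from workcell import cams
import cv2
show()
for c in ["side","wrist"]:
    im=cams.grab_frame(c)
    a=im[130:230,250:390] if c=="side" else im[100:240,200:360]
    cv2.imwrite(f"pics/{c}2.png",cv2.resize(a[:,:,::-1],None,fx=4,fy=4,interpolation=cv2.INTER_CUBIC))
```

```text
t 3.45 loc [  0.2 -87.4  80.4] rot [180.   -0.  100.2] F [ 0.3 -0.2  0.2] w 0.2
```

View pics/side2.png

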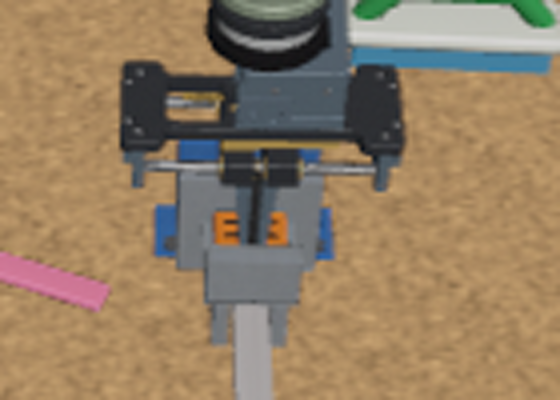

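View pics/wrist2.png

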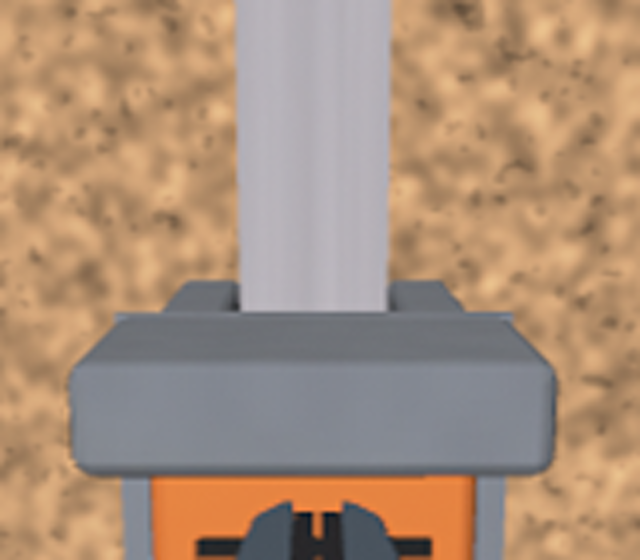

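The fingers stand over the pad between plate and ledge, centred in x. I'll press down slowly.

Emit:
apply_moves --plan '[{"jaw":1,"delta_pos":[0,0,3],"spin":0},{"jaw":1,"delta_pos":[0,0,5],"spin":0},{"jaw":1,"delta_pos":[0,0,7],"spin":0},{"jaw":1,"delta_pos":[0,0,9],"spin":0},{"jaw":1,"delta_pos":[0,0,10],"spin":0},{"jaw":1,"delta_pos":[0,0,11],"spin":0},{"jaw":1,"delta_pos":[0,0,11],"spin":0},{"jaw":1,"delta_pos":[0,0,11],"spin":0}]'

```text
time_s: 4.55
ee_pos: [533.7, -51.3, 70.0]
ee_rot: [179.9, -0.0, 100.2]
force: [-1.1, -0.8, 4.9]
gripper_width: 0.4
```

Emit:
apply_moves --plan '[{"jaw":1,"delta_pos":[0,0,1],"spin":0},{"jaw":1,"delta_pos":[0,0,1.5],"spin":0},{"jaw":1,"delta_pos":[0,0,2],"spin":0},{"jaw":1,"delta_pos":[0,0,2.5],"spin":0},{"jaw":1,"delta_pos":[0,0,2.5],"spin":0},{"jaw":1,"delta_pos":[0,0,2.5],"spin":0},{"jaw":1,"delta_pos":[0,0,2.5],"spin":0},{"jaw":1,"delta_pos":[0,0,2.5],"spin":0}]'

```text
time_s: 5.55
ee_pos: [533.9, -51.3, 69.1]
ee_rot: [179.8, 0.0, 100.2]
force: [-4.3, 1.5, 14.4]
gripper_width: 0.5
```

Run:
```python
from h import *
show(); print(delta(loc(0.2,-89+13+10,68)),delta(loc(0.2,100,68)))
```

```text
t 5.55 loc [  0.6 -87.6  69.1] rot [179.8   0.  100.2] F [-4.3  1.5 14.4] w 0.5
([21.6, -0.4, 1.1], np.float64(-0.0)) ([187.6, -0.4, 1.1], np.float64(-0.0))
```

Emit:
apply_moves --plan '[{"jaw":1,"delta_pos":[3,0,1.5],"spin":0},{"jaw":1,"delta_pos":[6,0,1.5],"spin":0},{"jaw":1,"delta_pos":[10,0,1.5],"spin":0},{"jaw":1,"delta_pos":[14,0,1.5],"spin":0},{"jaw":1,"delta_pos":[18,0,1.5],"spin":0},{"jaw":1,"delta_pos":[22,0,1.5],"spin":0},{"jaw":1,"delta_pos":[26,0,1.5],"spin":0},{"jaw":1,"delta_pos":[30,0,1.5],"spin":0}]'

```text
time_s: 6.55
ee_pos: [528.7, -22.7, 69.2]
ee_rot: [179.8, 0.1, 100.2]
force: [-4.0, -2.9, 13.7]
gripper_width: 0.1
```

Run:
```python
from h import *
from workcell import cams
import cv2
show()
im=cams.grab_frame("wrist")[100:240,200:360]
cv2.imwrite(f"pics/wrist3.png",cv2.resize(im[:,:,::-1],None,fx=4,fy=4,interpolation=cv2.INTER_CUBIC))
```

```text
t 6.55 loc [  0.6 -58.6  69.2] rot [1.798e+02 1.000e-01 1.002e+02] F [-4.  -2.9 13.7] w 0.1
```

View pics/wrist3.png

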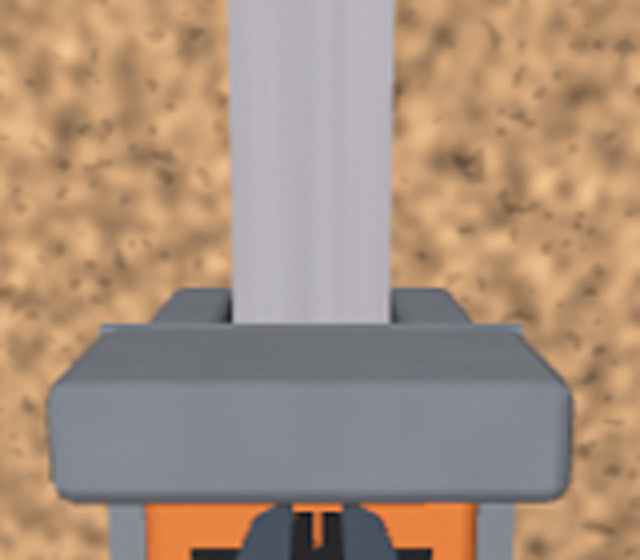

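The jaw travels with the fingers and the pad stays on its stop (z 69.2). Carrying on.

Emit:
apply_moves --plan '[{"jaw":1,"delta_pos":[6,0,1.5],"spin":0},{"jaw":1,"delta_pos":[16,0,1.5],"spin":0},{"jaw":1,"delta_pos":[28,0,1.5],"spin":0},{"jaw":1,"delta_pos":[40,0,1.5],"spin":0},{"jaw":1,"delta_pos":[52,0,1.5],"spin":0},{"jaw":1,"delta_pos":[64,0,1.5],"spin":0},{"jaw":1,"delta_pos":[74,0,1.5],"spin":0},{"jaw":1,"delta_pos":[80,0,1.5],"spin":0}]'

```text
time_s: 7.6
ee_pos: [514.5, 56.1, 69.1]
ee_rot: [179.8, 0.2, 100.3]
force: [-2.9, -4.5, 14.9]
gripper_width: 0.5
```

Run:
```python
from h import *
from workcell import cams
import cv2
show()
im=cams.grab_frame("wrist")[:260,150:410]
cv2.imwrite(f"pics/wrist4.png",cv2.resize(im[:,:,::-1],None,fx=2.2,fy=2.2,interpolation=cv2.INTER_CUBIC))
```

```text
t 7.6 loc [ 0.6 21.5 69.1] rot [179.8   0.2 100.3] F [-2.9 -4.5 14.9] w 0.5
```

View pics/wrist4.png

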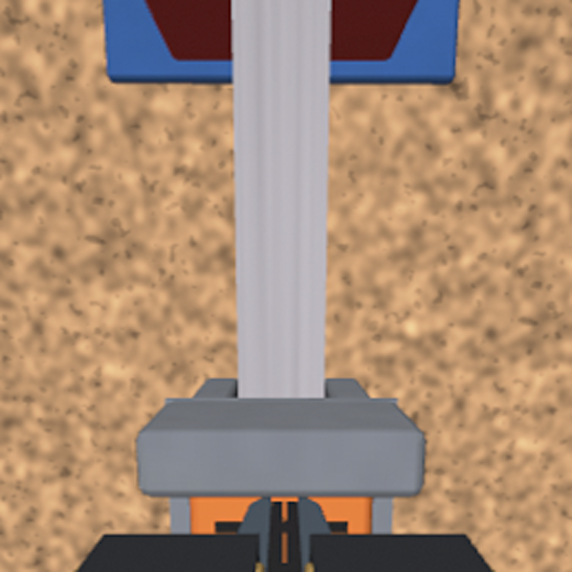

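Emit:
apply_moves --plan '[{"jaw":1,"delta_pos":[6,0,1.5],"spin":0},{"jaw":1,"delta_pos":[16,0,1.5],"spin":0},{"jaw":1,"delta_pos":[28,0,1.5],"spin":0},{"jaw":1,"delta_pos":[40,0,1.5],"spin":0},{"jaw":1,"delta_pos":[52,0,1.5],"spin":0},{"jaw":1,"delta_pos":[64,0,1.5],"spin":0},{"jaw":1,"delta_pos":[74,0,1.5],"spin":0},{"jaw":1,"delta_pos":[80,0,1.5],"spin":0}]'

```text
time_s: 8.65
ee_pos: [500.2, 135.3, 69.1]
ee_rot: [179.7, 0.2, 100.3]
force: [-3.4, -3.2, 15.7]
gripper_width: 0.1
```

Run:
```python
from h import *
from workcell import cams
import cv2
show()
im=cams.grab_frame("wrist")[:260,150:410]
cv2.imwrite(f"pics/wrist5.png",cv2.resize(im[:,:,::-1],None,fx=2.2,fy=2.2,interpolation=cv2.INTER_CUBIC))
```

```text
t 8.65 loc [  0.5 101.9  69.1] rot [179.7   0.2 100.3] F [-3.4 -3.2 15.7] w 0.1
```

View pics/wrist5.png

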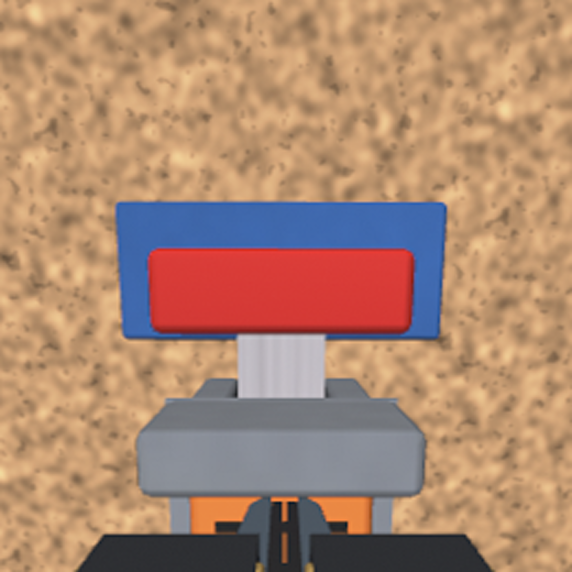

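Emit:
apply_moves --plan '[{"jaw":1,"delta_pos":[3,0,1.5],"spin":0},{"jaw":1,"delta_pos":[6,0,1.5],"spin":0},{"jaw":1,"delta_pos":[9,0,1.5],"spin":0},{"jaw":1,"delta_pos":[12,0,1.5],"spin":0},{"jaw":1,"delta_pos":[15,0,1.5],"spin":0},{"jaw":1,"delta_pos":[18,0,1.5],"spin":0},{"jaw":1,"delta_pos":[21,0,1.5],"spin":0},{"jaw":1,"delta_pos":[23,0,1.5],"spin":0}]'

```text
time_s: 9.7
ee_pos: [497.2, 156.2, 69.1]
ee_rot: [179.6, 0.4, 100.5]
force: [0.7, -10.7, 14.0]
gripper_width: 0.4
```

Run:
```python
from h import *
show()
```

```text
t 9.7 loc [  1.2 123.   69.1] rot [179.6   0.4 100.5] F [  0.7 -10.7  14. ] w 0.4
```

Emit:
apply_moves --plan '[{"jaw":1,"delta_pos":[3,0,1.5],"spin":0},{"jaw":1,"delta_pos":[4,0,1.5],"spin":0},{"jaw":1,"delta_pos":[5,0,1.5],"spin":0},{"jaw":1,"delta_pos":[6,0,1.5],"spin":0},{"jaw":1,"delta_pos":[6,0,1.5],"spin":0},{"jaw":1,"delta_pos":[6,0,1.5],"spin":0},{"jaw":1,"delta_pos":[6,0,1.5],"spin":0},{"jaw":1,"delta_pos":[6,0,1.5],"spin":0}]'

```text
time_s: 10.7
ee_pos: [497.4, 159.7, 69.1]
ee_rot: [179.5, 0.7, 100.6]
force: [-0.1, -9.4, 13.6]
gripper_width: 0.4
```

Run:
```python
from h import *
from workcell import cams
import cv2
show()
im=cams.grab_frame("wrist")[:260,150:410]
cv2.imwrite(f"pics/wrist6.png",cv2.resize(im[:,:,::-1],None,fx=2.2,fy=2.2,interpolation=cv2.INTER_CUBIC))
im=cams.grab_frame("side")[200:310,260:370]
cv2.imwrite(f"pics/side6.png",cv2.resize(im[:,:,::-1],None,fx=5,fy=5,interpolation=cv2.INTER_CUBIC))
```

```text
t 10.7 loc [  2.1 126.5  69.1] rot [179.5   0.7 100.6] F [-0.1 -9.4 13.6] w 0.4
```

View pics/wrist6.png

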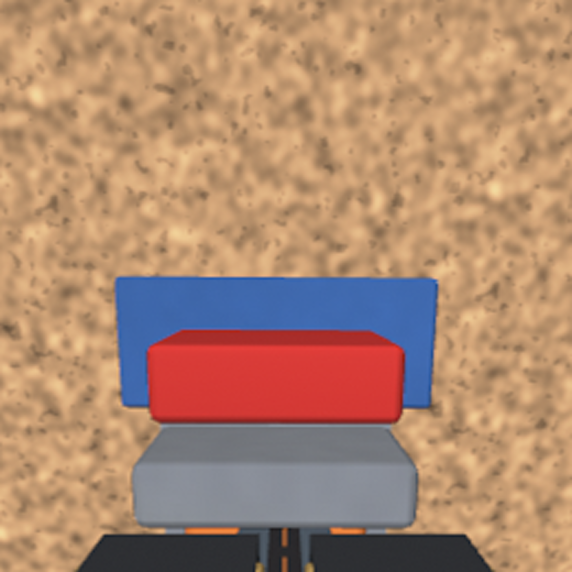

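View pics/side6.png

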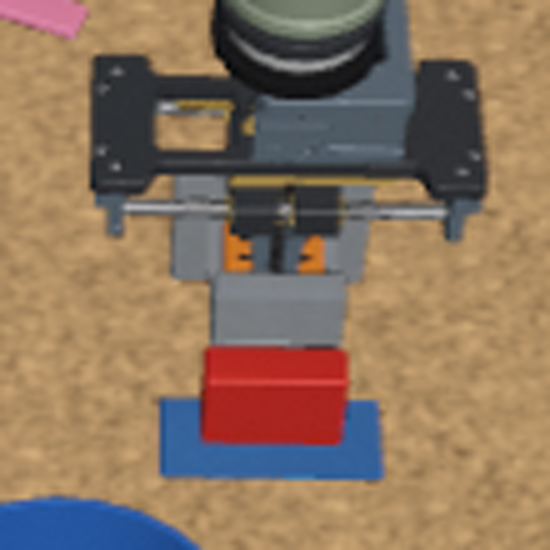

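The fingers now slide on the pad, so the jaw is blocked. I'll push on to the ledge itself to be sure it's seated.

Emit:
apply_moves --plan '[{"jaw":1,"delta_pos":[4,-0.5,1.2],"spin":0},{"jaw":1,"delta_pos":[6,-1,1.2],"spin":0},{"jaw":1,"delta_pos":[7,-1,1.2],"spin":0},{"jaw":1,"delta_pos":[8,-1,1.2],"spin":0},{"jaw":1,"delta_pos":[9,-1,1.2],"spin":0},{"jaw":1,"delta_pos":[10,-1,1.2],"spin":0},{"jaw":1,"delta_pos":[10,-1,1.2],"spin":0},{"jaw":1,"delta_pos":[10,-1,1.2],"spin":0}]'

```text
time_s: 11.8
ee_pos: [497.4, 160.7, 69.4]
ee_rot: [179.3, 1.6, 100.9]
force: [6.5, -34.1, 14.1]
gripper_width: 0.8
```

Run:
```python
from h import *
show()
```

```text
t 11.8 loc [  2.3 127.4  69.4] rot [179.3   1.6 100.9] F [  6.5 -34.1  14.1] w 0.8
```

Emit:
apply_moves --plan '[{"jaw":1,"delta_pos":[4,0,0.5],"spin":0},{"jaw":1,"delta_pos":[2,0,-3],"spin":0},{"jaw":1,"delta_pos":[1,0,-6],"spin":0},{"jaw":1,"delta_pos":[1,0,-9],"spin":0},{"jaw":1,"delta_pos":[0,0,-12],"spin":0},{"jaw":1,"delta_pos":[0,0,-14],"spin":0},{"jaw":1,"delta_pos":[-5,0,-14],"spin":0},{"jaw":1,"delta_pos":[-8,0,-14],"spin":0}]'

```text
time_s: 12.8
ee_pos: [499.0, 153.6, 83.8]
ee_rot: [179.3, 1.6, 100.9]
force: [-0.9, -0.3, -0.9]
gripper_width: 0.2
```

Run:
```python
from h import *
show()
```

```text
t 12.8 loc [  2.5 120.2  83.8] rot [179.3   1.6 100.9] F [-0.9 -0.3 -0.9] w 0.2
```

Emit:
apply_moves --plan '[{"jaw":1,"delta_pos":[0,0,-8],"spin":0},{"jaw":1,"delta_pos":[0,0,-22],"spin":0},{"jaw":1,"delta_pos":[0,0,-42],"spin":0},{"jaw":1,"delta_pos":[0,0,-65],"spin":0},{"jaw":1,"delta_pos":[-20,-10,-90],"spin":0},{"jaw":1,"delta_pos":[-45,-25,-110],"spin":0},{"jaw":1,"delta_pos":[-65,-40,-120],"spin":0},{"jaw":1,"delta_pos":[-70,-45,-120],"spin":0}]'

```text
time_s: 13.8
ee_pos: [466.2, 78.8, 207.0]
ee_rot: [179.1, 1.6, 100.8]
force: [0.5, -0.9, 0.2]
gripper_width: 0.3
```

Run:
```python
from h import *
from workcell import cams
import cv2
show()
k=cams.calibration("wrist");im=cams.grab_frame("wrist")
cv2.imwrite("pics/wrist7.png",im[:,:,::-1])
def pj(*a): return cv2.projectPoints(loc(*a).reshape(1,3),np.array(k["rvec"]),np.array(k["tvec"]),np.array(k["camera_matrix"]),None)[0].ravel().round(1)
for n,a in dict(face1=(-35,165,60),face2=(35,165,60),ledf=(0,165,99),pad=(0,120,77)).items(): print(n,pj(*a))
im=cams.grab_frame("side"); cv2.imwrite("pics/side7f.png",im[:,:,::-1]);im=im[200:310,260:370]
cv2.imwrite(f"pics/side7.png",cv2.resize(im[:,:,::-1],None,fx=5,fy=5,interpolation=cv2.INTER_CUBIC))
im=cams.grab_frame("scene")[150:280,190:320]
cv2.imwrite(f"pics/scene7.png",cv2.resize(im[:,:,::-1],None,fx=4.5,fy=4.5,interpolation=cv2.INTER_CUBIC))
```

```text
t 13.8 loc [-43.   52.3 207. ] rot [179.1   1.6 100.8] F [ 0.5 -0.9  0.2] w 0.3
face1 [284.8  82.1]
face2 [357.   83.2]
ledf [327.8  76.9]
pad [321.2 131.2]
```

View pics/wrist7.png

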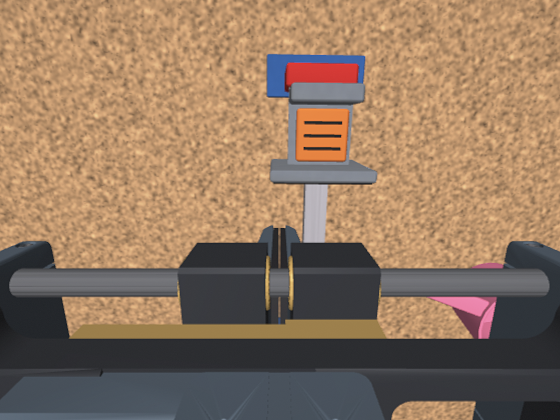

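View pics/side7.png

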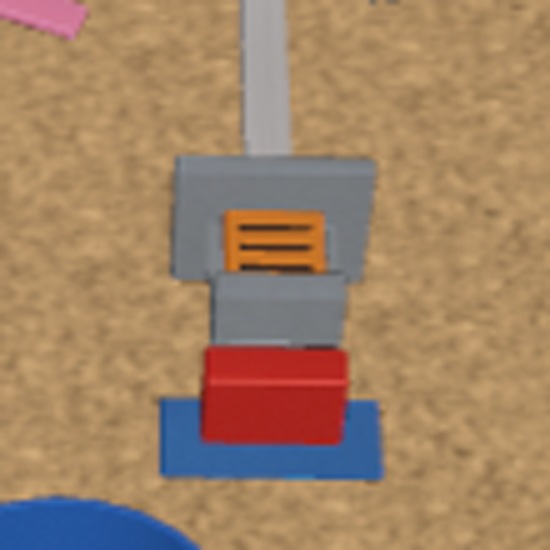

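View pics/scene7.png

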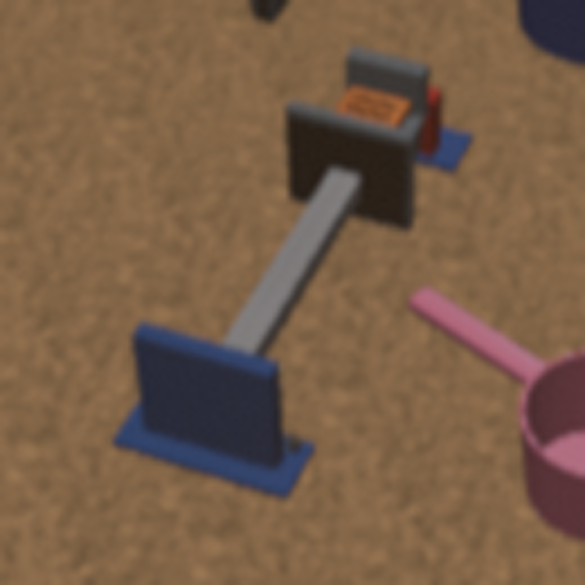

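View pics/side7f.png

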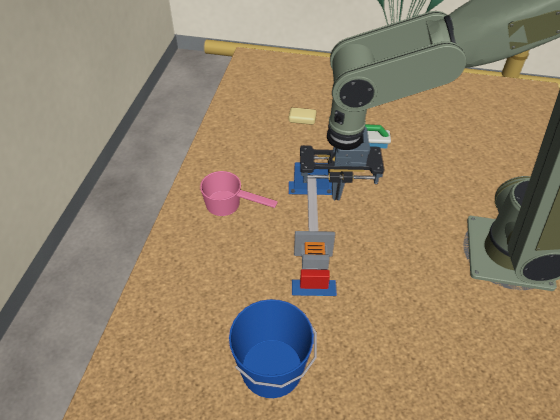

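Run:
```python
from fit import *
def d7(u,v): return ((u+.5)/5-.5+260,(v+.5)/5-.5+200)
N=[("side",d7(215,273),32,29,99,1),("side",d7(347,273),-32,29,99,1),("side",d7(175,157),50,-42,99,1),("side",d7(376,160),-50,-42,99,1),
("scene",s(289,104),-50,-42,99,1),("scene",s(347,50),-32,45,99,1),("scene",s(412,137),50,-42,99,1)]
p0=[517.737,34.853,-6.105]
for U in (N,N[:4],N[4:]):
    r=least_squares(lambda j:res([*p0,j[0]],U),[110]); print(r.x, r.fun.round(1))
for z in (77,69): print(z,[(proj("side",pt([*p0,120],(0,x,-25,z,0) if 0 else (0,0,x,-25,z,1)))[0]-[260,200])*5 for x in (25,-25)])
```

```text
[118.51302142] [-0.8 -0.3 -0.2  0.1 -0.4 -0.5 -0.1 -0.4 -0.6  0.3  1.7 -1.8  0.5  0.4]
[119.32057108] [-0.8 -0.  -0.2  0.4 -0.4 -0.2 -0.1 -0.2]
[116.00193361] [-0.9  0.7  1.4 -1.4  0.2  0.9]
77 [array([220.32281327, 210.49527785]), array([321.34996797, 212.0478587 ])]
69 [array([219.66945652, 220.34408385]), array([320.21997244, 221.89148811])]
```

```bash
python3 -c "
from workcell import env
print(env.job_done())"
```

```text
the job is handed in; nothing more can be done
None
```

I pressed the orange release onto its hard stop, held it down and pushed the jaw back until it was against the red end block. I then let go and handed the job in with about 14 s on the clock.

**Jaw seated:**
- At the end the jaw took a 34 N push with almost no further movement.
- The side view puts the pad's centre at 119 mm along the bar. I worked out about 120 mm for contact with the end block.
- The scene view alone gave 116 mm. Its corners are coarse there, so I relied on the side view and the push.
- The jaw looked unmoved between the side pictures taken before and after I let go.

**Release up:** The side view shows the pad's edge at image row 211, which matches the release fully up (about 210) and not fully down (about 220).

**Holding it down:** While the jaw was being pushed, the fingertip height read 69.1 to 69.4 mm after every move, so the release stayed on its stop.

**Surroundings:** The gripper was clear and touching nothing at the end. The pail, dipper and soap are where they started in the side view. The arm partly hid the brush, but it never went near it. The highest forces I read were about 15 N down and 34 N sideways.

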